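# Seat a reference filter in a photometer's carriage and hold it in the beam

### The job

Put the black-framed reference filter flat and square into the empty pocket of the photometer's sample carriage, lowering it in rather than dropping it, and let go of it. Then pull the carriage out by the upright tab at the end of its rod until the pointer on the carriage stands at the long measuring line on the front guide rail, so that the filter lies in the beam, and do not run the carriage on against its end stop. A spring draws the carriage back, so finish while still holding the tab with the pointer at the line, and leave the other things on the bench where they are.

Things in the scene. Friction and masses are not known exactly. Their poses are not given: they have to be found in the camera images.
- filter_block: Reference filter: a grey glass window in a flat black frame, 40 (its x) x 60 (its y) x 18 mm (z), 0.12 kg, lying flat on the bench. Origin at its underside's centre, z up. The lowest 3 mm are set in by 1.5 mm all round. Either way round fits.
- photometer: Plate photometer, fixed to the bench: beige housing 100 (its x) x 190 (its y) x 28 mm high, origin at the centre of its underside. Its front, with the measuring line, looks along its -x; the carriage is pulled along its +y. Two guide rails 9 mm wide run along y at x = +-35.5 mm, their top 38 mm above the bench.
- head (a point): Middle of the underside of the detector head's arm, 63 mm above the bench, fixed to the photometer over the beam, 80 mm towards +y from the home pocket; axes as the photometer's. The arm spans 23 mm either way in y, 20 mm in front (-x), runs back to a column and is 20 mm thick, with a round black cap 34 mm wide and 18 mm high on it. It passes 8 mm (its snout 5 mm) above the seated filter.
- cover_knob (a point): Not to be handled, only to keep clear of with wrist and forearm: front end of the small knob on the tall spectrometer's glass cover, behind the bench strip and always here (world x 0.554, y 0.03, z 0.455). The cover itself stands 24 mm farther back, from z = 0.32 up, y = -0.28 to 0.04.
- pocket (a point): Centre of the floor of the carriage's rectangular pocket, moving with it; axes as the photometer's, z up. Pocket 42 mm along x, 62 mm along y, 8 mm deep, floor 37 mm above the bench; the seated filter stands 10 mm proud. The walls along y have a gap 33 mm long at their middle: fingertips can go down beside the filter to 2 mm above the floor. Home: 45 mm towards -y from the photometer's centre.
- carriage (a joint): How far the carriage is pulled out along the photometer's +y, m: 0 home, 0.080 with the pointer at the measuring line, 0.105 the end stop. A return spring pulls it home with 3.6 N at 0 and 8.4 N at the line (60 N/m); let go, it runs back at once. It stays home unless pulled.
- pull_tab (a point): Centre of the top edge, 69 mm above the bench, of the upright black finger tab at the end of the steel pull rod; moves with the carriage, axes as the photometer's. The tab is 34 mm wide (x), 10 mm thick (along the pull, y) and reaches 46 mm down from here. At home it stands 31 mm clear of the housing's +y end. Behind it (-y) runs the 8 mm rod, axis 32 mm below here, with a collar 16 mm wide.
- pointer (a point): Tip of the dark pointer of the carriage, over the front rail near the carriage's +y end; moves with the carriage.
- measure_line (a point): The long dark measuring line across the front rail and down the front of the housing, on top of the rail; fixed to the photometer, axes as its own. (A short line 80 mm before it marks home.) The pointer is at the line when both have the same y in this frame.
- hex_fitting: Bystander: cream hexagonal fitting 43x49x41 mm, origin under its centre.
- petri_dish: Bystander: glass petri dish, 96 mm diameter, 22 mm high, origin under its centre.
- vial_4: Bystander: sample vial with white cap, 27 mm diameter, 65 mm high, origin under its centre.
- beaker: Bystander: small glass beaker, 46 mm diameter, 58 mm high, origin under its centre.
- marker: Bystander: black marker pen 14x136x15 mm lying on the bench, its length along its y, origin under its centre.
- tape_roll: Bystander: roll of cream tape, 72 mm diameter, 20 mm high, origin under its centre.

How it is judged:
By the outcome, as a careful person would: the job done as asked, in the order asked, and still so for the second after the job is handed in, while the arm keeps its last pose, push and grip.
It also fails if it takes over 54 s, if anything falls off the work surface, if the arm or the gripper's body presses on something with over 40 N, if the wrist force passes 120 N, or if a joint passes its speed limit or range.

### The arm

A 6-joint arm with a two-finger parallel gripper is mounted at the origin on a cart in front of the work surface, level with it; the furniture and walls round the work are solid. World frame = base frame: x ahead of the robot, y to its left, z up, the work surface at z = 0. Lengths are in m, angles in degrees, forces in N, time in s.
With the tool pointing down it reaches from about 0.325 to 0.775 m from the base axis. Payload 5.5 kg.
Tool frame: the origin (TCP) lies at the centre of the arm's flange, where the gripper is bolted on; the fingertips stand 182 mm ahead of it and the grasp point (between the pads) lies 163 mm ahead of it; z points along the fingers, y is the line along which they close (so a half turn about z gives the same grasp; the last joint's range is limited). The gripper opens to 88 mm and grips with 3 to 60 N. Pads are 20 mm wide; open, the fingers measure 115 mm over their backs; the gripper's body (75 mm by 178 mm) begins 61 mm behind the grasp point.
Start: joints at [-75.384, 5.22, 70.514, -0, 104.267, -3.249], TCP at [0.184, -0.571, 0.405] pointing down, gripper open.
Joint ranges: [-164.24, 164.24], [-49.07, 125.15], [9.68, 141.18], [-86.29, 266.29], [3.28, 154.24], [-151.56, 151.56]. Speed limits (degrees/s): [147.25, 147.25, 172.46, 180, 180, 180].

### API

Orientations are given as [roll, pitch, yaw] about the fixed x, y, z axes, in that order (R = Rz(yaw) Ry(pitch) Rx(roll)).
In Python, from station import r gives the robot as it stands. The module is installed in compiled form; this text tells all that it offers. Calls block until the motion is done:
- r.reach(position, orientation): joint-space move of the TCP to a pose.
- r.servo_line(position, rotation=None, speed=0.15): straight line of the TCP; rotation=None keeps the orientation; speed is the mean speed in m/s.
- r.move_joints(angles): joint-space move.
- r.let_go() and r.grab(squeeze=None): open the fingers fully, or close them until they stop; squeeze is the grip in N (None keeps the last).
- r.wait(seconds).
- r.inverse_kinematics(position, orientation): joint angles nearest the present ones, or None.
- r.sense(): the state.
- r.snapshot(name): name is "scene" or "top" or "wrist"; returns a dict with "frame" (400x640x3 uint8, red, green, blue), "fx", "fy", "cx", "cy" (pixels), "R" (3x3) and "t" (3): a world point X has camera coordinates R X + t. Camera axes: x right, y down, z forward; pixel columns grow to the right and rows downward; lengths in m; the calibration is good to about 2 mm. A picture is of the moment at which its call begins. There is no depth.
A pose or a line that the arm cannot do raises r.IKError and nothing moves.
- r.hand_in(): hands the job in; it is judged then, once.
The state is a dict: "clock": time; "joints": joint angles; "joint_vel": joint speeds; "joint_torque": joint torques, N m; "tcp_pos": TCP position; "orientation": TCP orientation; "contact_force": force on the tool from outside, world axes, zero at the start; "torque": the same for the moment, N m; "opening": finger opening in m; "gripper_force": force on a finger pad.
Only numpy, scipy, OpenCV 4.12 (cv2) and the standard library are available. Lean on these libraries where they do the work, as an engineer would, in place of code of your own. Each camera call takes 0.05 s, during which the arm holds its last target. There are 200 camera calls.

## Working session

There is one attempt and no reset: what is moved stays moved. The work goes in short steps, each a Python script; the robot and the scene stay as the last script left them, time stands still between calls to the robot, and variables do not carry over. Pictures are saved under pics/ and viewed, at most 15 in all, crops included, and the job is handed in when it is done.

```bash
mkdir -p pics; python3 - <<'E'
from station import r
import cv2,pickle
for n in("scene","top"):
    s=r.snapshot(n); pickle.dump(s,open(f"pics/{n}.pkl","wb")); cv2.imwrite(f"pics/{n}.png",s["frame"][:,:,::-1])
    import numpy as np
    print(n,s["fx"],s["cx"],s["cy"],np.round(s["R"],3).tolist(),np.round(-s["R"].T@s["t"],3))
print(r.sense()["clock"],r.sense()["opening"])
E
```

```text
scene 497.79569634336235 327.1925132705858 203.78016893606969 [[-0.795, -0.607, 0.004], [-0.428, 0.556, -0.713], [0.43, -0.568, -0.701]] [-0.181  0.956  1.417]
top 478.190791665905 320.48779738509444 193.6801223358735 [[-0.004, -1.0, 0.0], [-0.989, 0.004, -0.146], [0.146, -0.001, -0.989]] [0.297 0.024 1.756]
0.1 0.08790576656338028
```

View pics/top.png

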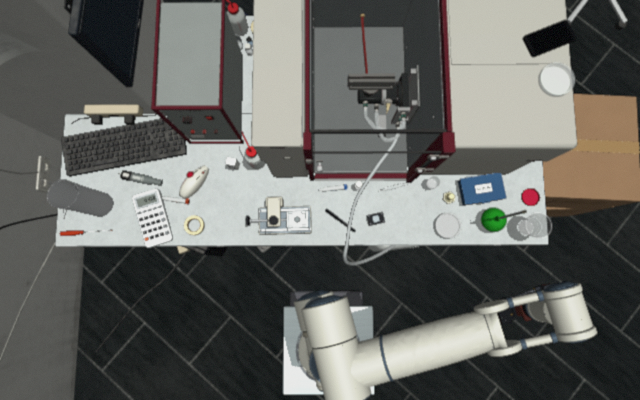

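View pics/scene.png

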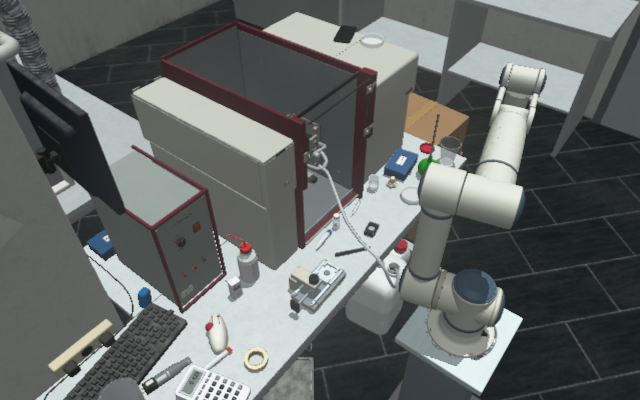

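The top view shows the photometer at about (285,220), its tab at (248,220) toward +y, the filter at (375,218) and the marker at (340,219). The scene view confirms this. Next I'll compute rough positions and zoom in.

```bash
cat > h.py <<'E'
import numpy as np,cv2,pickle
def ray(s,u,v,z):
    d=s["R"].T@np.array([(u-s["cx"])/s["fx"],(v-s["cy"])/s["fy"],1.]); c=-s["R"].T@s["t"]
    return c+d*(z-c[2])/d[2]
def proj(s,X):
    p=s["R"]@np.asarray(X,float)+s["t"]; return np.array([s["fx"]*p[0]/p[2]+s["cx"],s["fy"]*p[1]/p[2]+s["cy"]])
def snap(r,n,f):
    s=r.snapshot(n); pickle.dump(s,open(f"pics/{f}.pkl","wb")); cv2.imwrite(f"pics/{f}.png",s["frame"][:,:,::-1]); return s
def load(f): return pickle.load(open(f"pics/{f}.pkl","rb"))
E
python3 - <<'E'
from h import *
from station import r
s=load("top")
for n,u,v,z in(("filter",375,218,.018),("head",274,214,.1),("tab",248,220,.069),("housing",285,220,.03),("marker",340,219,.01)): print(n,ray(s,u,v,z).round(3))
a=s["frame"][160:250,230:420,::-1]; cv2.imwrite("pics/topc.png",cv2.resize(a,None,fx=4,fy=4,interpolation=cv2.INTER_CUBIC))
for p in((.36,-.09,.42),(.36,.03,.42)):
  for yaw in(0,90,-90,180): 
    q=r.inverse_kinematics(p,[180,0,yaw]); print(p,yaw,None if q is None else np.round(q,1))
print(r.sense()["orientation"])
E
```

```text
filter [ 0.463 -0.176  0.018]
head [0.471 0.185 0.1  ]
tab [0.453 0.279 0.069]
housing [0.456 0.151 0.03 ]
marker [ 0.461 -0.049  0.01 ]
(0.36, -0.09, 0.42) 0 [-19.3 -30.1  99.3  -0.  110.8  70.7]
(0.36, -0.09, 0.42) 90 [-19.3 -30.1  99.3   0.  110.8 -19.3]
(0.36, -0.09, 0.42) -90 None
(0.36, -0.09, 0.42) 180 [ -19.3  -30.1   99.3    0.   110.8 -109.3]
(0.36, 0.03, 0.42) 0 [ -0.6 -31.7 100.3  -0.  111.4  89.4]
(0.36, 0.03, 0.42) 90 [ -0.6 -31.7 100.3  -0.  111.4  -0.6]
(0.36, 0.03, 0.42) -90 None
(0.36, 0.03, 0.42) 180 [ -0.6 -31.7 100.3   0.  111.4 -90.6]
[-1.79901764e+02 -4.79852111e-03  1.78648293e+01]
```

View pics/topc.png

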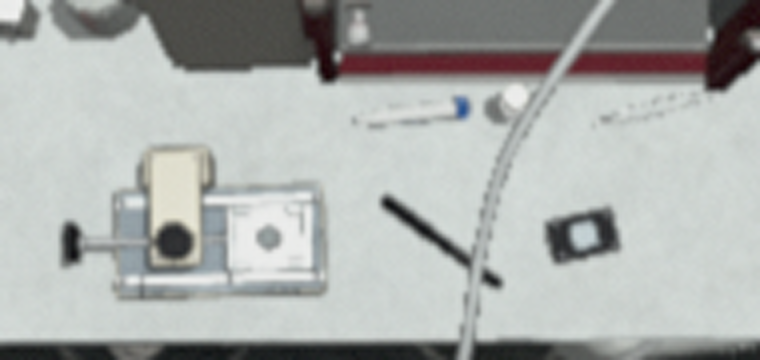

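The crop shows the filter near (375,219) in full-image pixels, rotated by about 10°. The home pocket is at (297,219), the tab at (248,220), and a cable crosses the space between filter and photometer. I'll check the cable's height with the two views, then look with the wrist camera above the filter.

```bash
python3 - <<'E'
from h import *
from station import r
t=load("top");s=load("scene")
for uv in((345,248),(350,220),(362,185),(385,150)):
  print(uv,[(z,proj(s,ray(t,*uv,z)).round(0).tolist(),ray(t,*uv,z).round(2).tolist()) for z in(0.,.1,.2,.3,.4)])
c=s["frame"][130:330,270:470,::-1]; cv2.imwrite("pics/scc.png",cv2.resize(c,None,fx=3,fy=3,interpolation=cv2.INTER_CUBIC))
r.reach([.30,-.30,.42],[180,0,20]); r.reach([.40,-.176,.42],[180,0,90])
snap(r,"wrist","w1"); print(r.sense()["clock"],r.sense()["joints"])
E
```

```text
(345, 248) [(0.0, [379.0, 262.0], [0.36, -0.07, 0.0]), (0.1, [381.0, 246.0], [0.35, -0.06, 0.1]), (0.2, [384.0, 227.0], [0.35, -0.06, 0.2]), (0.3, [386.0, 207.0], [0.35, -0.05, 0.3]), (0.4, [389.0, 185.0], [0.34, -0.05, 0.4])]
(350, 220) [(0.0, [359.0, 246.0], [0.46, -0.09, 0.0]), (0.1, [361.0, 230.0], [0.45, -0.08, 0.1]), (0.2, [364.0, 212.0], [0.44, -0.07, 0.2]), (0.3, [367.0, 193.0], [0.43, -0.07, 0.3]), (0.4, [370.0, 172.0], [0.42, -0.06, 0.4])]
(362, 185) [(0.0, [338.0, 223.0], [0.59, -0.13, 0.0]), (0.1, [341.0, 208.0], [0.57, -0.12, 0.1]), (0.2, [344.0, 192.0], [0.56, -0.11, 0.2]), (0.3, [347.0, 174.0], [0.54, -0.11, 0.3]), (0.4, [351.0, 154.0], [0.52, -0.1, 0.4])]
(385, 150) [(0.0, [325.0, 196.0], [0.72, -0.22, -0.0]), (0.1, [328.0, 183.0], [0.7, -0.21, 0.1]), (0.2, [331.0, 167.0], [0.67, -0.19, 0.2]), (0.3, [334.0, 151.0], [0.65, -0.18, 0.3]), (0.4, [338.0, 132.0], [0.62, -0.16, 0.4])]
2.1083 [-2.83417625e+01 -1.96420620e+01  9.17870999e+01 -2.81676735e-02
  1.07886917e+02 -2.81228177e+01]
```

View pics/scc.png

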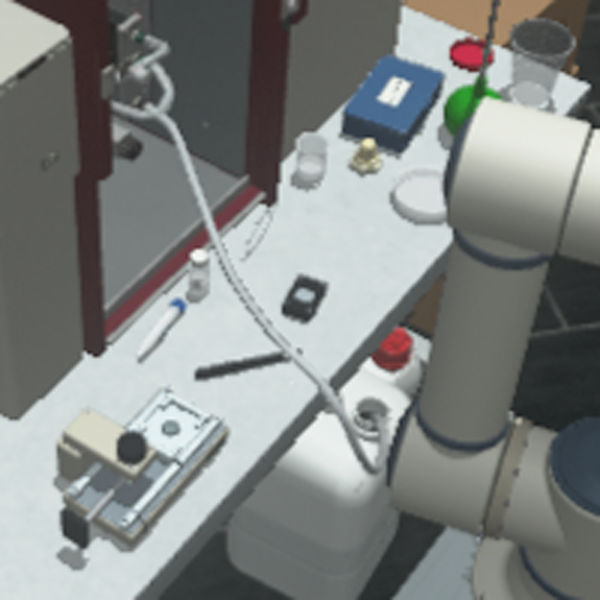

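View pics/w1.png

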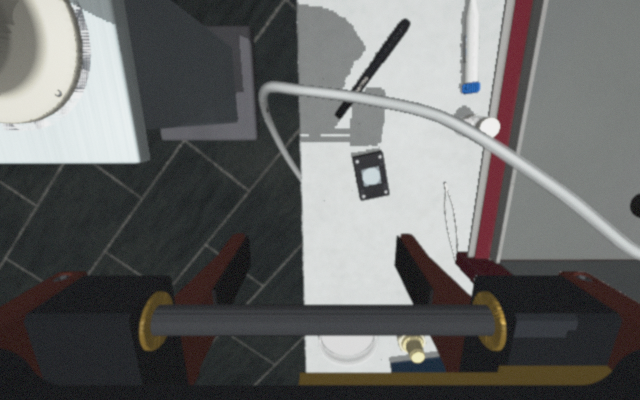

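The cable lies near z≈0.02 at the bench front, rises to about 0.06 at x=0.46 and about 0.14 at x=0.57, so the carry must stay high. The wrist view shows the filter at about (371,175) with the marker at (375,65). I'll now put the camera straight above the filter.

```bash
cat >> h.py <<'E'
def quad(s,z,lo,mask_fn,area):
    """largest dark blob near world xy lo -> centre, yaw of long side (deg), sizes via undistorted plane rays"""
    m=mask_fn(s["frame"]).astype(np.uint8)
    u,v=proj(s,[*lo,z]); best=None
    for c in cv2.findContours(m,cv2.RETR_EXTERNAL,cv2.CHAIN_APPROX_NONE)[0]:
        if cv2.contourArea(c)<area: continue
        d=np.hypot(*(c[:,0].mean(0)-[u,v]))
        if best is None or d<best[0]: best=(d,c)
    P=np.array([ray(s,*p,z)[:2] for p in best[1][:,0].astype(float)],np.float32)*1000
    (cx,cy),(w,h),a=cv2.minAreaRect(P)
    if w<h: w,h,a=h,w,a+90
    return np.array([cx,cy])/1000,(a+90)%180-90,(w,h),best[1][:,0].mean(0)
E
python3 - <<'E'
from h import *
from station import r
s=load("w1"); st=r.sense(); c=-s["R"].T@s["t"]; print("cam",c,st["tcp_pos"],s["R"].round(3).tolist(),s["fx"],s["cx"],s["cy"])
dark=lambda f:f.max(2)<75
q=quad(s,.018,(.463,-.176),dark,300); print(q)
p=st["tcp_pos"]; off=c-p
x,y=q[0]-off[:2]; print("target",x,y, r.inverse_kinematics([x,y,.27],[180,0,90]))
r.reach([x,y,.27],[180,0,90])
s=snap(r,"wrist","w2"); print(quad(s,.018,q[0],dark,300), (-s["R"].T@s["t"]))
print(r.sense()["clock"])
E
```

```text
cam [ 0.40000406 -0.09785474  0.39988419] [ 0.39981493 -0.17711258  0.41978277] [[1.0, -0.005, -0.001], [-0.004, -0.959, 0.285], [-0.003, -0.285, -0.959]] 293.65836162631354 322.2737391365036 202.80906940820452
(array([ 0.4625473 , -0.17375165]), -78.1494836807251, (58.9761848449707, 37.65250015258789), array([369.15286624, 173.3566879 ]))
target 0.46235816363795806 -0.25300949616165336 [-32.38682848  -5.16481734  94.55426923   0.          90.61054811
 -32.38682848]
(array([ 0.4639664 , -0.17513718]), -77.9413890838623, (58.75905227661133, 38.917850494384766), array([324.43824701, 114.56972112])) [ 0.46203769 -0.17434561  0.2514584 ]
2.9083
```

View pics/w2.png

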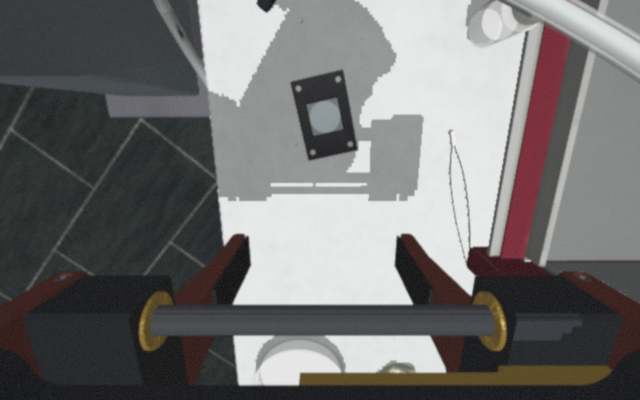

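w2 shows the filter at (324,115), clean and rotated by about 12°. The cable runs at the upper right, (520,0) to (640,60). I'll check how close the gripper body comes to the cable before descending.

```bash
python3 - <<'E'
from h import *
from station import r
t=load("top");s=load("w1")
C=np.array([(265,92),(340,95),(380,100),(420,108),(480,130),(560,185),(640,245)],float)
yc=lambda u:np.interp(u,C[:,0],C[:,1])
for uv in((346,240),(350,220),(352.5,207.5),(358.75,192.5),(370,177.5),(380,162.5)):
  e=[(abs(proj(s,ray(t,*uv,z))[1]-yc(proj(s,ray(t,*uv,z))[0])),z) for z in np.arange(0,.5,.01)]
  z=min(e)[1]; print(uv,min(e),ray(t,*uv,z).round(3))
print([r.inverse_kinematics(p,[180,0,y]) for p,y in(([.464,-.175,.163+.009],102),([.464,.1,.3],92))])
E
```

```text
(346, 240) (np.float64(0.7764048799206762), np.float64(0.0)) [ 0.385 -0.07   0.   ]
(350, 220) (np.float64(0.16488284070646841), np.float64(0.07)) [ 0.452 -0.081  0.07 ]
(352.5, 207.5) (np.float64(0.43113642932424057), np.float64(0.08)) [ 0.495 -0.09   0.08 ]
(358.75, 192.5) (np.float64(0.6980053858340227), np.float64(0.12)) [ 0.542 -0.11   0.12 ]
(370, 177.5) (np.float64(0.03760735395528059), np.float64(0.15)) [ 0.589 -0.146  0.15 ]
(380, 162.5) (np.float64(1.7067292774586917), np.float64(0.25)) [ 0.62  -0.169  0.25 ]
[array([-24.59560283,  -6.1492566 , 105.70947007,   0.        ,
        80.43978652, -36.59560283]), array([ 8.05452066e+00, -1.41517249e+01,  9.94858981e+01, -2.54444375e-14,
        9.46658269e+01,  6.05452066e+00])]
```

The cable passes about 5 mm from the gripper's corner. I'll grip 5 mm off-centre on the filter, toward -y, with the fingertips 9 mm above its underside so they also clear the pocket walls later.

```bash
python3 - <<'E'
from h import *
from station import r
dark=lambda f:f.max(2)<75
d=np.array([np.cos(np.radians(-78)),np.sin(np.radians(-78))]); p=np.array([.464,-.1751])+.005*d
r.reach([*p,.27],[180,0,102]); r.servo_line([*p,.191],speed=.1)
a=r.sense(); r.grab(25); b=r.sense(); print(a["tcp_pos"],a["contact_force"],b["opening"],b["gripper_force"])
r.servo_line([*p,.36],speed=.15)
b=r.sense(); print(b["opening"],b["gripper_force"],b["contact_force"],b["clock"])
r.servo_line([.455,.0,.36],[180,0,90],speed=.25)
c=np.array([.457,.104]); r.reach([c[0],c[1]-.0787,.297],[180,0,90])
snap(r,"wrist","w3"); print(r.sense()["clock"],r.sense()["tcp_pos"],r.sense()["orientation"])
E
```

```text
[ 0.46529424 -0.18019695  0.19170456] [-0.19984449 -0.20887647  0.8595473 ] 0.039405490781705924 24.998108446598053
0.039157371860461185 24.99805122613907 [-0.02067722  0.37250721 -1.75082249] 6.3167
7.6167 [0.45722407 0.0243386  0.29811623] [1.79975259e+02 3.71977750e-02 8.99574058e+01]
```

View pics/w3.png

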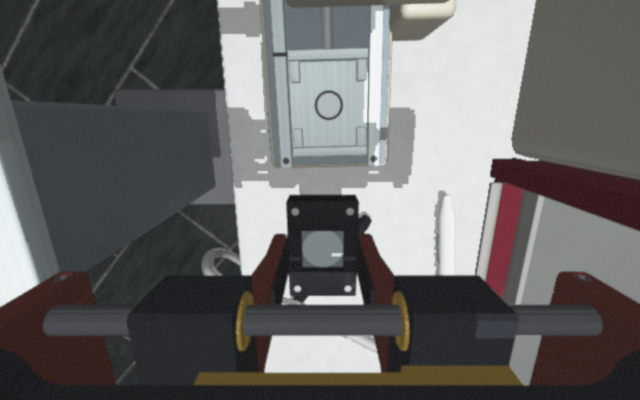

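w3 shows the held filter at (322,247) and the pocket with its floor circle centred near (329,105). The housing's front (-x) edge is at column ≈270. I'll enlarge the pocket.

```bash
python3 - <<'E'
from h import *
f=cv2.imread("pics/w3.png")[40:180,250:410]
cv2.imwrite("pics/w3c.png",cv2.resize(f,None,fx=4.2,fy=4.2,interpolation=cv2.INTER_CUBIC))
E
```

```text
(no output)
```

View pics/w3c.png

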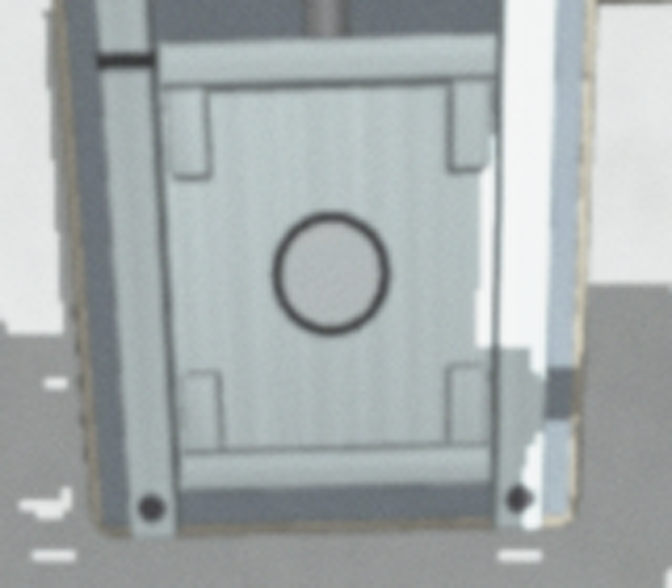

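The crop shows the pocket floor corners at crop pixels (210,90), (449,83), (222,450) and (449,445), with the circle centred at (331,273). The home line on the rail is at (127,60).

```bash
python3 - <<'E'
from h import *
s=load("w3"); k=lambda u,v:((u+.5)/4.2-.5+250,(v+.5)/4.2-.5+40)
print("cam",-s["R"].T@s["t"])
for z in(.037,.045):
  C=np.array([ray(s,*k(*p),z)[:2] for p in((210,90),(449,83),(222,450),(449,445))])
  e=[C[1]-C[0],C[3]-C[2],C[0]-C[2],C[1]-C[3]]
  print(z,C.round(4).tolist(),C.mean(0).round(4),"len",[np.hypot(*x).round(4) for x in e],"ang",[np.degrees(np.arctan2(x[1],x[0])).round(2) for x in e])
# circle by ellipse fit
f=s["frame"]; g=cv2.resize(f[80:130,300:360],None,fx=8,fy=8,interpolation=cv2.INTER_CUBIC).max(2)
m=(g<100).astype(np.uint8); c=max(cv2.findContours(m,0,1)[0],key=cv2.contourArea); (u,v),ax,_=cv2.fitEllipse(c)
u,v=(u+.5)/8-.5+300,(v+.5)/8-.5+80; print("circle",u,v,ax,ray(s,u,v,.037))
# housing rails lines: left rail outer edge and long edges directions
L=np.array([ray(s,*k(*p),.038)[:2] for p in((97,0),(133,535),(154,90),(178,535),(500,100),(497,500))])
for i in(0,2,4): x=L[i]-L[i+1]; print("rail ang",np.degrees(np.arctan2(x[1],x[0])),L[i:i+2].round(4).tolist())
print("filter in hand",[ray(s,*p,.125).round(4) for p in((322.2,250),(288,196),(358,196),(290,296),(356,296))])
E
```

```text
cam [0.45648543 0.10355745 0.27640141]
0.037 [[0.4388, 0.1424], [0.4811, 0.1434], [0.4396, 0.0794], [0.4831, 0.0803]] [0.4607 0.1114] len [np.float64(0.0423), np.float64(0.0435), np.float64(0.063), np.float64(0.0631)] ang [np.float64(1.39), np.float64(1.16), np.float64(90.73), np.float64(91.8)]
0.045 [[0.4394, 0.1411], [0.4803, 0.1421], [0.4402, 0.0802], [0.4822, 0.0811]] [0.4605 0.1111] len [np.float64(0.0409), np.float64(0.042), np.float64(0.0609), np.float64(0.061)] ang [np.float64(1.39), np.float64(1.16), np.float64(90.73), np.float64(91.8)]
circle 328.33394622802734 104.77868270874023 (214.0797119140625, 225.9844207763672) [0.46032866 0.11147633 0.037     ]
rail ang 91.44838474339541 [[0.4197, 0.1565], [0.422, 0.0632]]
rail ang 91.28403083598805 [[0.429, 0.1423], [0.4308, 0.0632]]
rail ang 92.00679892743192 [[0.4901, 0.1405], [0.4926, 0.0699]]
filter in hand [array([0.4558, 0.0307, 0.125 ]), array([0.4376, 0.0623, 0.125 ]), array([0.4749, 0.0623, 0.125 ]), array([0.4366, 0.0008, 0.125 ]), array([0.4758, 0.0008, 0.125 ])]
```

The pocket centre is (0.4604, 0.1113), the photometer yaw is about 1.4°, and the floor measures 42×62 mm as it should. The in-hand reading and the grasp geometry differ by 1–2 mm, so I'll hover just above the pocket and compare edges directly.

```bash
python3 - <<'E'
from h import *
from station import r
r.servo_line([.461,.1055,.297],[180,0,91.4],speed=.15); r.servo_line([.461,.1055,.2415],speed=.08); r.wait(.3)
s=snap(r,"wrist","w4"); st=r.sense(); print(st["tcp_pos"],st["orientation"],st["contact_force"],st["clock"])
u,v=proj(s,[.46,.125,.06]).astype(int); print(u,v)
f=s["frame"][140:300,240:400,::-1]; cv2.imwrite("pics/w4c.png",cv2.resize(f,None,fx=3.75,fy=3.75,interpolation=cv2.INTER_CUBIC))
E
```

```text
[0.46106809 0.1055266  0.24183281] [ 1.79967244e+02 -5.55159420e-03  9.14027467e+01] [ 0.91503211 -0.30300342 -1.89686218] 9.4917
321 221
```

View pics/w4c.png

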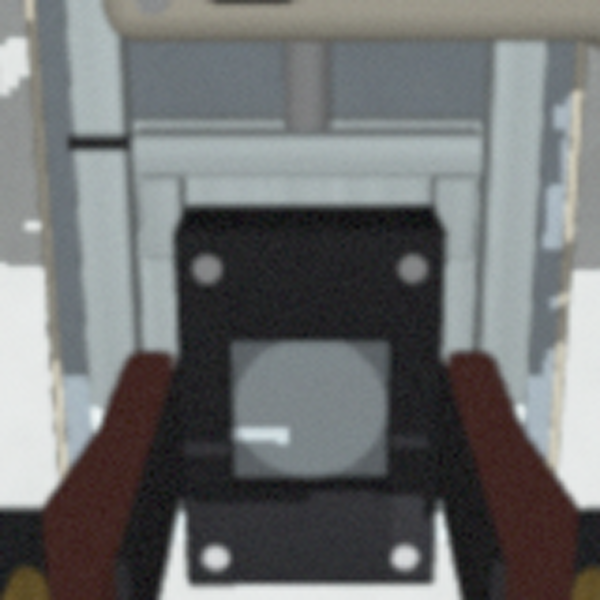

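w4c shows the filter's inset bottom edge at crop row ≈207, spanning columns 188–432. The pocket's +y edge is at row ≈175, with sides at about 183 and 434. I'll compute the offsets from those.

```bash
python3 - <<'E'
from h import *
s=load("w4"); k=lambda u,v:((u+.5)/3.75-.5+240,(v+.5)/3.75-.5+140)
R=lambda u,v,z:(ray(s,*k(u,v),z)[:2]*1000).round(2)
f=s["frame"].max(2).astype(int)
print(f[178:212,322].tolist()); print("row 196",f[196,280:300].tolist(),f[196,350:366].tolist()); print("row 192",f[192,280:296].tolist(),f[192,350:364].tolist())
print("filter bottom",R(188,207,.0501),R(432,207,.0501),"full",R(178,225,.0531),R(443,225,.0531))
for z in(.037,.045): print("pocket",z,R(183,177,z),R(434,177,z))
print("carriage +y end top",R(310,133,.045),"rails",R(70,100,.038),R(545,100,.038),"inner",R(130,200,.038),R(485,200,.038))
print("bolts +y",R(206,268,.0681),R(412,268,.0681),"-y",R(216,558,.0681),R(404,558,.0681))
E
```

```text
[183, 181, 179, 176, 172, 169, 171, 165, 160, 167, 178, 179, 181, 177, 180, 168, 129, 67, 28, 22, 26, 17, 29, 28, 36, 34, 38, 37, 32, 37, 33, 34, 37, 39]
row 196 [171, 171, 176, 174, 176, 177, 169, 148, 101, 55, 42, 38, 39, 28, 28, 33, 37, 31, 30, 35] [31, 31, 33, 22, 33, 62, 112, 155, 170, 169, 172, 173, 177, 178, 173, 167]
row 192 [171, 175, 175, 179, 178, 177, 169, 148, 126, 141, 169, 178, 179, 178, 177, 175] [176, 174, 173, 166, 147, 133, 152, 168, 172, 173, 172, 173, 176, 173]
filter bottom [440.34 138.17] [479.78 139.07] full [439.04 135.97] [481.33 136.94]
pocket 0.037 [438.11 139.97] [481.42 140.97]
pocket 0.045 [439.01 141.9 ] [480.45 142.85]
carriage +y end top [459.8  149.75] rails [419.35 153.08] [499.24 154.92] inner [429.03 135.92] [490.33 137.33]
bolts +y [444.86 133.79] [475.16 134.49] -y [446.27  85.08] [476.29  85.77]
```

The filter is flat and within 0.3 mm in x, and it needs about +1.3 mm in y. I'll correct that and lower in small steps while watching the force.

```bash
python3 - <<'E'
from h import *
from station import r
p=[.4608,.1068]
r.servo_line([*p,.2415],speed=.05); f0=r.sense()["contact_force"]
for z in(.238,.236,.234,.232,.230,.229,.228):
    r.servo_line([*p,z],speed=.03); r.wait(.05); st=r.sense(); df=st["contact_force"]-f0
    print(z,st["tcp_pos"].round(4),df.round(1))
    if np.linalg.norm(df)>5: break
s=snap(r,"wrist","w5"); print(r.sense()["clock"])
f=s["frame"][140:300,240:400,::-1]; cv2.imwrite("pics/w5c.png",cv2.resize(f,None,fx=3.75,fy=3.75,interpolation=cv2.INTER_CUBIC))
E
```

```text
0.238 [0.4607 0.1068 0.2378] [-0.5 -0.9  0.1]
0.236 [0.4608 0.1068 0.2359] [0.1 0.2 0.3]
0.234 [0.4608 0.1068 0.2339] [-0.4  0.2  0.3]
0.232 [0.4608 0.1068 0.2319] [ 0.1 -0.4 -1.1]
0.23 [0.4608 0.1068 0.2299] [-0.6  0.2 -0.4]
0.229 [0.4608 0.1068 0.229 ] [ 0.1 -0.1 -0.3]
0.228 [0.4608 0.1068 0.228 ] [-0.6 -0.9 -0.3]
11.9083
```

It entered with no wall contact. I'll continue down until it touches the floor.

```bash
python3 - <<'E'
from h import *
from station import r
p=[.4608,.1068]; f0=r.sense()["contact_force"]
for z in np.arange(.2275,.2245,-.0005):
    r.servo_line([*p,z],speed=.03); r.wait(.1); st=r.sense(); df=st["contact_force"]-f0
    print(round(z,4),st["tcp_pos"].round(4),df.round(1))
    if df[2]>2.5: break
r.let_go(); st=r.sense(); print(st["opening"],(st["contact_force"]-f0).round(1))
r.servo_line([*p,.27],speed=.1)
r.reach([.4608,.0325,.297],[180,0,91.4])
s=snap(r,"wrist","w6"); print(r.sense()["clock"])
f=s["frame"][0:180,240:420,::-1]; cv2.imwrite("pics/w6c.png",cv2.resize(f,None,fx=3.3,fy=3.3,interpolation=cv2.INTER_CUBIC))
E
```

```text
0.2275 [0.4608 0.1068 0.228 ] [-2.9 -0.7  4. ]
0.08781609109342181 [-0.5 -0.1 -0.1]
14.1833
```

View pics/w6c.png

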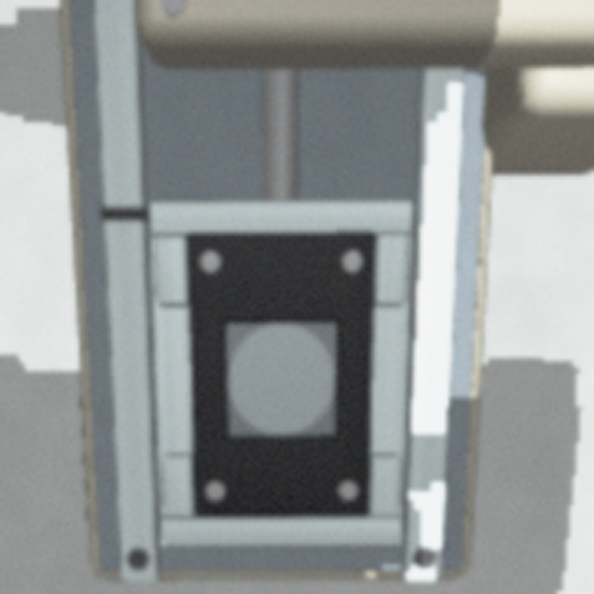

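The filter is seated flat and square in the pocket, released (crop centre ≈(281,378)). Now I'll hover over the tab with the camera on the front side, so it also sees the rail and pointer.

```bash
python3 - <<'E'
from h import *
from station import r
r.servo_line([.44,.17,.32],[180,0,91.4],speed=.25)
r.reach([.4562,.2875,.30],[180,0,181.4]); r.wait(.2)
s=snap(r,"wrist","w7"); st=r.sense(); print(st["tcp_pos"],st["orientation"],st["joints"].round(1),st["clock"])
print(proj(s,[.4562,.2875,.069]))
E
```

```text
[0.45629    0.28717894 0.30018221] [ 1.79992715e+02  1.65899859e-02 -1.78652097e+02] [ 28.6  -3.9  90.3  -0.   93.6 -62.8] 16.3917
[321.66505899 222.32299303]
```

View pics/w7.png

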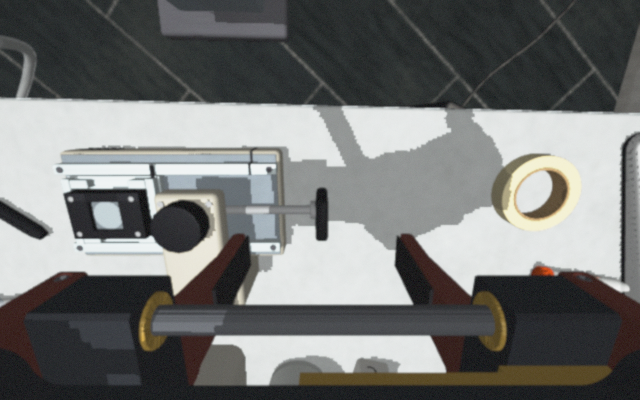

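w7 shows the tab at columns 315–327 (centre 321), matching the prediction, with the pointer and home line at (153,170) and the measuring line at (250,160). The tape roll is far to the right. I'll grip the tab and pull to just short of the line.

```bash
python3 - <<'E'
from h import *
from station import r
p=np.array([.455,.2875,.231]); d=np.array([-.0244,.9997,0])
r.servo_line([*p[:2],.30],speed=.1); r.servo_line(p,speed=.1); f0=r.sense()["contact_force"]
r.grab(40); st=r.sense(); print(st["opening"],st["gripper_force"],(st["contact_force"]-f0).round(1),st["tcp_pos"].round(4))
for k in(.02,.05,.072):
    r.servo_line(p+d*k,speed=.05); st=r.sense(); print(k,st["tcp_pos"].round(4),(st["contact_force"]-f0).round(1),st["opening"])
r.wait(.3); s=snap(r,"wrist","w8"); print(r.sense()["clock"])
u,v=proj(s,[.42,.226,.04]).astype(int); print(u,v)
f=s["frame"][max(v-45,0):v+75,max(u-80,0):u+80,::-1]; print(max(u-80,0),max(v-45,0)); cv2.imwrite("pics/w8c.png",cv2.resize(f,None,fx=5,fy=5,interpolation=cv2.INTER_CUBIC))
E
```

```text
0.009569106405080198 40.000505447387695 [-0.5 -4.9  0.9] [0.455  0.2871 0.231 ]
0.02 [0.4545 0.3073 0.231 ] [-0.4 -5.3  0.7] 0.009786272256297145
0.05 [0.4538 0.337  0.231 ] [-1.4 -6.6  2.2] 0.009694259557797354
0.072 [0.4533 0.3588 0.231 ] [-1.1 -8.2  1.4] 0.009568635948454453
20.9
101 189
21 144
```

View pics/w8c.png

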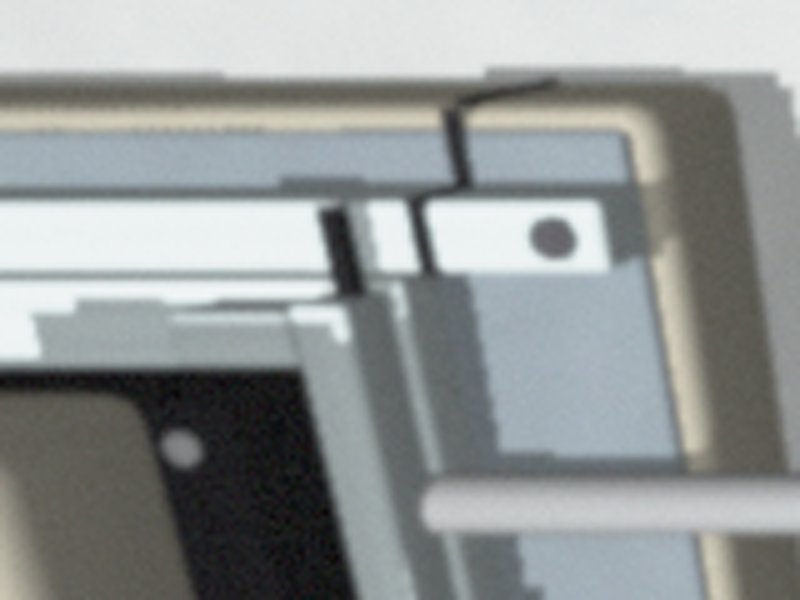

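w8c shows the pointer bar from (330,208) to (348,293) and the measuring line on the rail from (412,203) to (432,270). I'll compute the remaining gap.

```bash
cat >> h.py <<'E'
d=np.array([-.0244,.9997,0]); n=np.array([.9997,.0244,0])
def gap(s,pts_p,pts_l):
    out={}
    L=np.array([ray(s,*p,.038) for p in pts_l]); print("line s,n",(L@d*1000).round(2),(L@n*1000).round(2))
    for z in(.038,.040,.042,.045):
        P=np.array([ray(s,*p,z) for p in pts_p]); print(z,"ptr s,n",(P@d*1000).round(2),(P@n*1000).round(2),"gap",round(((L@d).mean()-(P@d).mean())*1000,2))
E
python3 - <<'E'
from h import *
s=load("w8"); k=lambda u,v:((u+.5)/5-.5+21,(v+.5)/5-.5+144)
print(-s["R"].T@s["t"])
gap(s,[k(330,210),k(348,291)],[k(412,203),k(432,270)])
f=s["frame"].max(2)
for row in(188,193,197): print(row,f[row,80:115].tolist())
E
```

```text
[0.37508321 0.35786854 0.21119647]
line s,n [215.46 216.12] [422.84 431.25]
0.038 ptr s,n [205.32 205.2 ] [423.69 433.91] gap 10.53
0.04 ptr s,n [206.98 206.85] [423.23 433.33] gap 8.88
0.042 ptr s,n [208.63 208.51] [422.77 432.75] gap 7.22
0.045 ptr s,n [211.11 210.99] [422.08 431.88] gap 4.74
188 [242, 242, 242, 234, 193, 105, 54, 47, 41, 35, 74, 124, 159, 166, 178, 215, 239, 242, 242, 242, 242, 239, 216, 125, 62, 91, 173, 233, 242, 242, 243, 242, 243, 242, 242]
193 [242, 242, 242, 241, 239, 218, 128, 59, 49, 41, 36, 65, 113, 153, 165, 176, 216, 238, 242, 242, 242, 242, 238, 213, 127, 60, 83, 155, 225, 240, 242, 242, 242, 242, 242]
197 [230, 229, 230, 231, 231, 226, 191, 109, 55, 48, 42, 34, 65, 114, 153, 166, 188, 218, 229, 231, 231, 231, 231, 225, 195, 111, 61, 86, 145, 207, 230, 232, 233, 233, 234]
```

```bash
python3 - <<'E'
from h import *
s=load("w7"); f=s["frame"].max(2)
for row in(160,166,168,170,172,174): print(row,f[row,146:162].tolist(),f[row,240:262].tolist())
print("cam",-s["R"].T@s["t"])
s3=load("w3"); k=lambda u,v:((u+.5)/4.2-.5+250,(v+.5)/4.2-.5+40)
for z in(.038,.040,.042): P=np.array([ray(s3,*k(*p),z) for p in((100,61),(152,60))]); print(z,(P@d*1000).round(2),(P@n*1000).round(2))
cv2.imwrite("pics/w7c.png",cv2.resize(cv2.imread("pics/w7.png")[140:190,130:290],None,fx=5,fy=5,interpolation=cv2.INTER_CUBIC))
E
```

```text
160 [192, 194, 194, 192, 193, 194, 195, 193, 191, 192, 193, 193, 193, 191, 194, 189] [186, 188, 187, 184, 187, 187, 186, 186, 183, 167, 125, 89, 113, 160, 183, 184, 187, 188, 191, 197, 196, 197]
166 [244, 243, 229, 145, 72, 54, 60, 104, 160, 216, 241, 244, 244, 244, 244, 244] [244, 244, 245, 244, 244, 244, 243, 231, 160, 110, 187, 240, 244, 244, 244, 244, 244, 244, 244, 244, 244, 244]
168 [244, 243, 234, 166, 83, 49, 43, 79, 139, 213, 241, 244, 244, 244, 244, 244] [245, 245, 245, 245, 245, 245, 244, 236, 175, 114, 171, 233, 244, 244, 245, 244, 245, 245, 245, 245, 245, 244]
170 [244, 243, 238, 203, 110, 54, 41, 61, 124, 205, 239, 243, 244, 244, 244, 244] [245, 244, 245, 245, 245, 244, 244, 237, 183, 115, 156, 225, 243, 244, 245, 245, 245, 244, 244, 244, 245, 245]
172 [245, 244, 243, 228, 141, 67, 45, 52, 100, 162, 218, 242, 244, 244, 244, 244] [244, 244, 244, 244, 244, 244, 244, 238, 199, 122, 137, 213, 242, 244, 244, 244, 244, 244, 244, 244, 244, 244]
174 [213, 214, 209, 184, 117, 66, 45, 45, 81, 124, 169, 203, 211, 211, 209, 210] [225, 225, 224, 225, 225, 226, 225, 216, 181, 135, 137, 184, 219, 226, 224, 220, 220, 219, 218, 218, 219, 220]
cam [0.37811893 0.28639856 0.28034552]
0.038 [136.63 136.54] [423.19 432.32]
0.04 [136.26 136.17] [423.49 432.54]
0.042 [135.89 135.8 ] [423.79 432.76]
```

View pics/w7c.png

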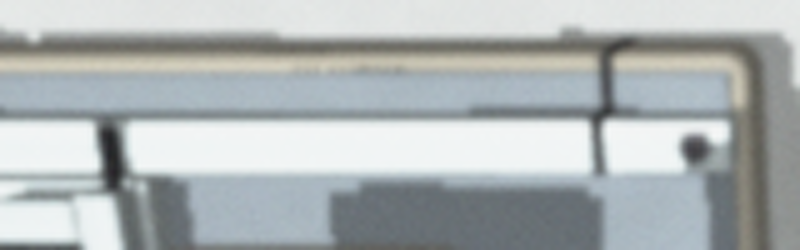

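```bash
python3 - <<'E'
from h import *
s7=load("w7");s8=load("w8")
l7=ray(s7,249.2,170,.038)@d*1e3; l8=ray(s8,105.1,193,.038)@d*1e3; print(l7,l8)
for z in(.038,.039,.040,.041,.042,.043,.044):
  a=[ray(s7,u,170,z)@d*1e3 for u in(149.6,151.7)]; b=[ray(s8,u,193,z)@d*1e3 for u in(85.9,88.6)]
  print(z,"home gap",(l7-np.array(a)).round(2),"now gap",(l8-np.array(b)).round(2))
E
```

```text
215.9345377154291 215.57152200984814
0.038 home gap [83.02 81.27] now gap [11.74 10.09]
0.039 home gap [82.42 80.68] now gap [10.9   9.26]
0.04 home gap [81.83 80.09] now gap [10.07  8.44]
0.041 home gap [81.23 79.5 ] now gap [9.23 7.61]
0.042 home gap [80.64 78.92] now gap [8.4  6.78]
0.043 home gap [80.04 78.33] now gap [7.56 5.96]
0.044 home gap [79.45 77.74] now gap [6.72 5.13]
```

With pointer height about 40 mm, both views agree (home gap 80, now about 8.4 mm), matching the 71.7 mm of hand travel. I'll pull the rest and verify.

```bash
python3 - <<'E'
from h import *
from station import r
p=np.array([.455,.2875,.231])
r.servo_line(p+d*.0804,speed=.03); r.wait(.4); st=r.sense(); print(st["tcp_pos"].round(4),st["contact_force"].round(1),st["opening"],st["gripper_force"])
s=snap(r,"wrist","w9"); f=s["frame"].max(2); print(r.sense()["clock"])
u,v=proj(s,[.4265,.221,.038]).astype(int); print(u,v)
for row in(v-3,v,v+3): print(row,f[row,u-22:u+15].tolist())
c=s["frame"][v-35:v+65,u-70:u+70,::-1]; cv2.imwrite("pics/w9c.png",cv2.resize(c,None,fx=5.5,fy=5.5,interpolation=cv2.INTER_CUBIC)); print(u-70,v-35)
E
```

```text
[0.4531 0.3669 0.231 ] [-1.2 -8.7  2.9] 0.010039590337119658 40.00304996967316
21.7833
84 198
195 [242, 242, 241, 241, 242, 241, 241, 242, 242, 242, 242, 242, 241, 242, 242, 241, 242, 241, 242, 242, 242, 242, 240, 230, 171, 89, 51, 40, 35, 31, 30, 49, 99, 154, 213, 238, 242]
198 [185, 184, 186, 187, 182, 185, 182, 185, 182, 184, 186, 186, 183, 184, 185, 185, 186, 184, 183, 185, 183, 187, 188, 185, 159, 101, 57, 48, 43, 32, 31, 47, 75, 111, 143, 166, 184]
201 [241, 241, 241, 241, 241, 241, 241, 241, 241, 240, 236, 233, 239, 235, 229, 229, 216, 212, 211, 210, 209, 207, 205, 203, 192, 155, 94, 50, 49, 41, 41, 90, 147, 184, 179, 164, 165]
14 163
```

View pics/w9c.png

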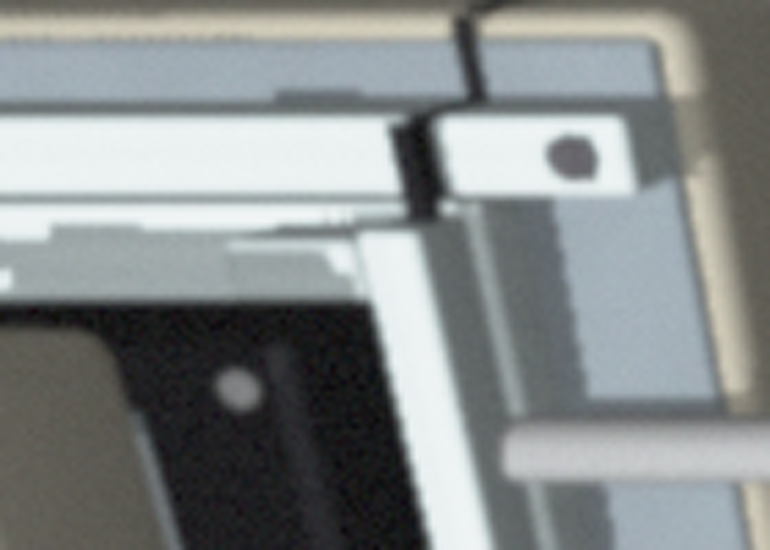

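```bash
python3 - <<'E'
from h import *
s=load("w9")
for u in(86.4,89.1): print(u,[(z,(ray(s,u,195,z)@d*1e3).round(2)) for z in(.040,.0405,.041)])
k=lambda u,v:((u+.5)/5.5-.5+14,(v+.5)/5.5-.5+163)
for p in((465,20),(475,95)): print("line on housing top z.028",(ray(s,*k(*p),.028)@d*1e3).round(2))
s8=load("w8"); k=lambda u,v:((u+.5)/5-.5+21,(v+.5)/5-.5+144)
print("w8",(ray(s8,*k(460,180),.028)@d*1e3).round(2),(ray(s8,*k(451,115),.028)@d*1e3).round(2))
E
```

```text
86.4 [(0.04, np.float64(213.75)), (0.0405, np.float64(214.16)), (0.041, np.float64(214.58))]
89.1 [(0.04, np.float64(215.38)), (0.0405, np.float64(215.8)), (0.041, np.float64(216.21))]
line on housing top z.028 215.41
line on housing top z.028 214.66
w8 214.54 215.11
```

The pointer reads s≈215.4–215.8 against the line at ≈215.6, and hand travel is 79.8 mm. The pointer is at the line, the tab is still held and the filter is seated, so I'm handing in.

```bash
python3 -c "
from station import r
print(r.hand_in())"
```

```text
the job is handed in; nothing more can be done
None
```

I set the filter flat and square in the pocket and released it. I then pulled the carriage out until the pointer stood at the measuring line (within about 0.5 mm by camera) and handed in while still holding the tab; the hand-in call returned no verdict.

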